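Draw the bottom board from the dispenser and lay it on the scale

ROBOT

A 6-joint arm with a two-finger parallel gripper is mounted at the origin on a cart in front of the work surface, level with it; the furniture and walls round the work are solid. World frame = base frame: x ahead of the robot, y to its left, z up, the work surface at z = 0. Lengths are in m, angles in rad, forces in N, time in s.
With the tool pointing down it reaches from about 0.35 to 0.775 m from the base axis. Payload 7.3 kg.
Tool frame: the origin (TCP) lies on the centre line of the jaws, within the pads' length; the fingertips stand robot.nose_length ahead of it and the grasp point (between the pads) is the TCP (robot.nose_length is the distance from the TCP to the fingertips, in m); z points along the fingers, y is the direction in which the jaws open and shut (so a half turn about z gives the same grasp; the last joint's range is limited). The gripper opens to 92 mm and grips with 3 to 60 N. Pads are 19 mm wide; open, the fingers measure 130 mm over their backs; the gripper's body (75 mm by 190 mm) begins 47 mm behind the grasp point.
Start: joints at [-1.373, 0.342, 1.524, -0, 1.275, -0.146], TCP at [0.177, -0.494, 0.246] pointing down, gripper open.
Joint ranges: [-2.53, 2.53], [-0.77, 2.02], [0.04, 2.7], [-1, 4.14], [0.28, 2.66], [-3.11, 3.11]. Speed limits (rad/s): [2.57, 2.57, 3.14, 3.14, 3.14, 3.14].

INTERFACE

Orientations are given as [roll, pitch, yaw] about the fixed x, y, z axes, in that order (R = Rz(yaw) Ry(pitch) Rx(roll)).
In Python, from cell import robot, read_camera gives the robot as it stands.
- The arm moves only by the shell command python3 -m crank 'ROWS' [FORCE]. ROWS is JSON, a list of rows, each a list of 7 numbers: the shift along the tool's x, y, z in cm, then the turn, a rotation vector about the tool's x, y, z in degrees, then the opening, from 0 (shut) to 1 (fully open). In form: [[tx, ty, tz, wx, wy, wz, jaw], ...]. A call has 1 to 5 rows; each row is the pose to reach, as a shift and turn from the pose commanded when the call began, along the tool's axes at that moment; what a row does not reach only later rows make up. A row lasts 1/8 s, in which the tool goes at most 62.5 mm and 10.7 degrees, less where a joint would pass 70% of its speed; a pose out of reach is approached as far as the arm can. A call with a gripper value outside its range is refused whole. The fingers move at their own pace and stop on an object; FORCE is the grip in N (left out, the last holds). Time passes only in rows, so rows that repeat a pose let the fingers close. It gives the time, the measured TCP pose, the force and the opening at its end, in the units of the state.
- robot.observe(): the state, without advancing time (a new reading comes with each control period).
- read_camera(name): name is "side" or "top" or "wrist"; returns a dict with "frame" (400x640x3 uint8, red, green, blue), "intrinsics" (3x3 intrinsics, pixels), "R" (3x3) and "t" (3): a world point X has camera coordinates R X + t. Camera axes: x right, y down, z forward; pixel columns grow to the right and rows downward; lengths in m; the calibration is good to about 2 mm. The wrist camera is an equidistant fisheye: a pixel r from the principal point sees the ray r / f radians off the axis. A picture is of the moment at which its call begins. There is no depth.
- robot.hand_in(): hands the job in, once; it reports no verdict.
The state is a dict: "time": time; "qpos": joint angles; "qvel": joint speeds; "joint_efforts": joint torques, N m; "tool_pos": TCP position; "tool_rot": TCP orientation; "contact_force": force on the tool from outside, world axes, zero at the start; "torque": the same for the moment, N m; "opening": finger opening in m.
Only numpy, scipy, OpenCV 4.12 (cv2) and the standard library are available. Lean on these libraries where they do the work, as an engineer would, in place of code of your own. Each camera call takes 0.05 s, during which the arm holds its last target.

TASK

Draw the bottom wooden board out of the dispenser through its front slot, leaving the boards above it in the chute so that they just drop down one place. Lay the drawn board flat on the middle of the scale's platform, set down rather than dropped, and let go. Do not shove the scale or the other things on the table about.

Things in the scene. Friction and masses are not known exactly. Their poses are not given: they have to be found in the camera images.
- dispenser: Open-topped gravity dispenser (black base, aluminium walls), fixed, 134 (x) x 69 mm, 70 mm high, left or right of the middle of the work with the scale on the other side, turned up to 0.3 rad. Origin: centre of its underside, on the table; z up; boards come out at its own -x end. Chute floor 22 mm above the table; inside 124 (x) x 59 mm (y), walls 5 mm.
- slot (a point): Middle of the dispenser's front slot, at floor height (22 mm above the table), on the outer face of the front, 67 mm from the origin. The front is open but for two upright lips at its corners, each 16 mm wide, from 18 mm above the floor to the top: only the lowest board passes under them, straight out along the dispenser's -x.
- board_0: Bottom board of the stack: flat wooden board, 120 (x) x 56 (y) x 14 mm, about 60 g. Origin: centre of its underside; z up, x along its length, parallel to the dispenser's x. It lies on the dispenser's floor (underside 22 mm above the table); its -x end already stands out 35 to 45 mm from the slot, with nothing under it. Only friction and the boards on top hold it (under 5 N).
- board_1: Second board from the bottom, the same size and look, square in the chute on the bottom board (origin: centre of its underside).
- board_2: Third board from the bottom, the same (origin: centre of its underside).
- board_3: Top board of the stack, the same (origin: centre of its underside); its top is 78 mm above the table at the start.
- scale: White bench scale, loose, 0.72 kg, 200 (x) x 160 (y) x 40 mm. Origin: centre of its underside on the table; its display lies at its -x end, towards the robot; turned up to 0.35 rad.
- platform (a point): Centre of the top face of the scale's flat platform, which is 128 (scale x) x 144 mm (scale y) and 40 mm above the table.
- plain_cake: Plain ring cake, 76 x 79 x 36 mm, loose bystander near the middle of the work (origin: centre of underside).
- chocolate_cake: Ring cake with chocolate chips, 79 x 86 x 33 mm, loose bystander near the middle of the work (origin: centre of underside).
- timer: White pocket timer, 70 x 66 x 21 mm, bystander at the right edge (origin: centre of underside).
There are look-alikes about, which are no part of the job. What is shaped like the board_0 but yellow is not meant.

How it is judged:
By the outcome, as a careful person would: the job done as asked, in the order asked, and still so for the second after the job is handed in, with the robot touching nothing.
It also fails if it takes over 43 s, if anything falls off the work surface, if the arm or the gripper's body presses on something with over 40 N, if the wrist force passes 120 N, or if a joint passes its speed limit or range.

## Working session

There is one attempt and no reset: what is moved stays moved. The work goes in short steps, Python scripts to look and compute and a shell command to move; the robot and the scene stay as the last step left them, time stands still between calls to the robot, and variables do not carry over. Pictures are saved under pics/ and viewed, and the job is handed in when it is done.

```bash
ls; mkdir -p pics
python3 - <<'E'
from cell import robot, read_camera
import cv2
for n in ["side","top","wrist"]:
    c=read_camera(n); cv2.imwrite(f"pics/{n}0.png",c["frame"][:,:,::-1])
    print(n,c["intrinsics"].round(1).tolist(),c["R"].round(4).tolist(),c["t"].round(4).tolist())
print(robot.observe(), robot.nose_length)
E
```

```text
pics
side [[470.5, 0.0, 313.2], [0.0, 470.5, 198.9], [0.0, 0.0, 1.0]] [[0.9981, -0.0611, -0.0039], [-0.032, -0.4661, -0.8841], [0.0523, 0.8826, -0.4672]] [-0.584, 0.0773, 1.3624]
top [[447.7, 0.0, 321.3], [0.0, 447.7, 194.9], [0.0, 0.0, 1.0]] [[0.024, -0.9996, 0.0153], [-0.9797, -0.0266, -0.1989], [0.1992, -0.0102, -0.9799]] [-0.0552, 0.5654, 1.1782]
wrist [[309.7, 0.0, 318.3], [0.0, 309.7, 200.4], [0.0, 0.0, 1.0]] [[0.3373, -0.9414, -0.0017], [-0.9002, -0.3231, 0.292], [-0.2755, -0.0969, -0.9564]] [-0.5233, -0.0367, 0.3927]
{'time': 0.15, 'qpos': array([-1.37300682e+00,  3.42595875e-01,  1.52478734e+00, -4.53322984e-06,
        1.27538130e+00, -1.46003851e-01]), 'qvel': array([-0.0002073 , -0.00250326, -0.00269552,  0.00063159, -0.00033071,
        0.00034518]), 'joint_efforts': array([ 1.17461514e-03, -4.31469405e+01, -2.44352049e+01,  7.18461117e-02,
        5.38704044e-02, -8.05082004e-05]), 'tool_pos': array([ 0.17692055, -0.4940015 ,  0.24519094]), 'tool_rot': array([-3.14043263e+00, -1.66199876e-04,  3.43794581e-01]), 'contact_force': array([ 0.16166737, -0.11879731, -0.06253647]), 'torque': array([-0.0055404 , -0.00335498, -0.03975352]), 'opening': 0.09221023771809886} 0.019
```

View pics/side0.png

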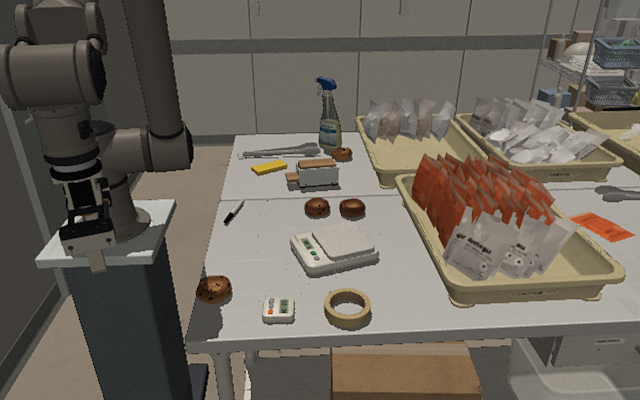

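View pics/top0.png

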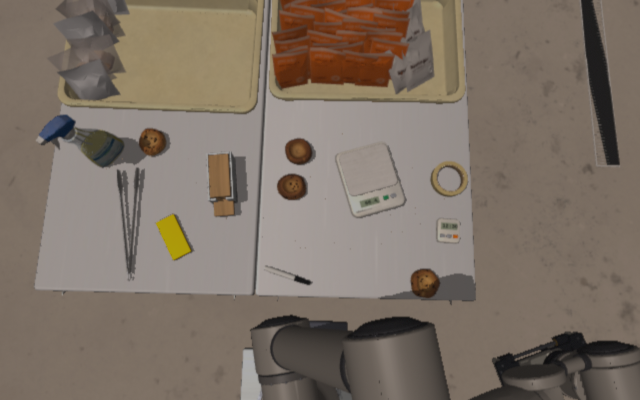

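View pics/wrist0.png

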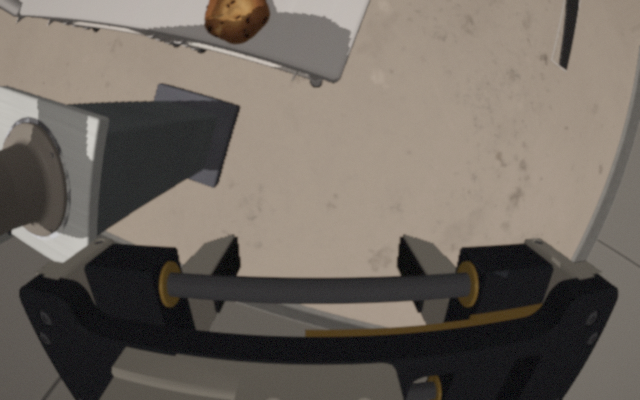

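The top view shows the dispenser at about (222,180), with the board sticking out below it at (224,209). The scale is at (370,180), the cakes at (299,151) and (292,187), and a yellow decoy at (173,237). I'll enlarge both areas.

Run:
```python
import cv2,numpy as np
t=cv2.imread("pics/top0.png");s=cv2.imread("pics/side0.png")
a=cv2.resize(t[145:225,195:250],None,fx=7,fy=7,interpolation=cv2.INTER_CUBIC)
cv2.imwrite("pics/c1.png",a)
cv2.imwrite("pics/c2.png",cv2.resize(t[135:225,325:415],None,fx=6,fy=6,interpolation=cv2.INTER_CUBIC))
cv2.imwrite("pics/c3.png",cv2.resize(s[145:195,275:350],None,fx=10,fy=10,interpolation=cv2.INTER_CUBIC))
```

```text
(no output)
```

View pics/c1.png

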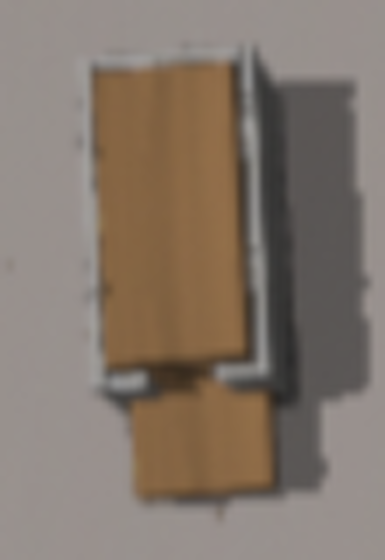

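View pics/c2.png

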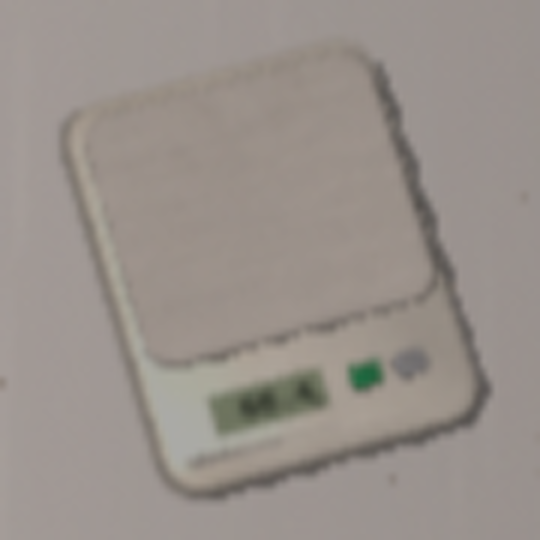

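View pics/c3.png

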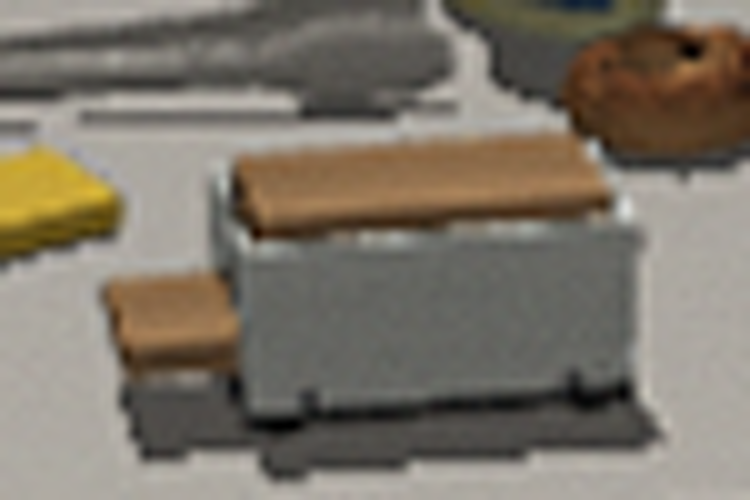

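```bash
cat > h.py <<'E'
import numpy as np
from cell import robot, read_camera
def ray(c,u,v,z):
    K,R,t=c["intrinsics"],c["R"],c["t"]
    d=R.T@np.linalg.inv(K)@np.array([u,v,1.]); o=-R.T@t
    return o+d*(z-o[2])/d[2]
def proj(c,X):
    p=c["intrinsics"]@(c["R"]@np.asarray(X,float)+c["t"]); return p[:2]/p[2]
def isect(a,b,c,d):
    l=np.cross(np.cross([*a,1],[*b,1]),np.cross([*c,1],[*d,1])); return l[:2]/l[2]
E
python3 - <<'E'
from h import *
c=read_camera("top"); np.set_printoptions(precision=4,suppress=True)
def f(u,v,z,s=7,x0=195,y0=145): return ray(c,(u+.5)/s-.5+x0,(v+.5)/s-.5+y0,z)
tb=[f(*p,.078) for p in [(97,68),(238,62),(246,358),(105,365)]]
print("top board",*tb, np.mean(tb,0))
print("sizes",[np.linalg.norm(tb[i]-tb[(i+1)%4]) for i in range(4)])
fr=[f(137,498,.036),f(273,488,.036)]; print("front b0",fr,np.mean(fr,0),np.linalg.norm(fr[0]-fr[1]))
dt=[f(*p,.070) for p in [(82,58),(252,45),(273,378),(100,392)]]
print("disp",*dt,np.mean(dt,0),[np.linalg.norm(dt[i]-dt[(i+1)%4]) for i in range(4)])
for q in (tb,dt):
    d=q[0]+q[1]-q[2]-q[3]; print("yaw",np.arctan2(d[1],d[0]))
B=((175,365),(425,298));L=((88,140),(145,335));Rr=((378,70),(437,275));T=((110,105),(345,40))
cs=[isect(*a,*b) for a,b in ((T,L),(T,Rr),(B,Rr),(B,L))]
w=[f(*p,.040,6,325,135) for p in cs]
print("plat",*w,np.mean(w,0),[np.linalg.norm(w[i]-w[(i+1)%4]) for i in range(4)])
d=w[0]+w[1]-w[2]-w[3]; print("yaw",np.arctan2(d[1],d[0]))
E
```

```text
top board [0.6681 0.2729 0.078 ] [0.6721 0.2178 0.078 ] [0.5535 0.207  0.078 ] [0.5493 0.261  0.078 ] [0.6107 0.2397 0.078 ]
sizes [np.float64(0.055226927125861976), np.float64(0.11908077545967492), np.float64(0.05417819012525702), np.float64(0.11936856387155359)]
front b0 [array([0.5041, 0.2546, 0.036 ]), array([0.5095, 0.2012, 0.036 ])] [0.5068 0.2279 0.036 ] 0.0536951378955013
disp [0.6743 0.2811 0.07  ] [0.6816 0.2144 0.07  ] [0.5474 0.1976 0.07  ] [0.5401 0.2641 0.07  ] [0.6109 0.2393 0.07  ] [np.float64(0.0671433515675379), np.float64(0.13521778521803215), np.float64(0.06688351722064256), np.float64(0.1352955798677068)]
yaw 0.0953261425945011
yaw 0.1252867577271088
plat [ 0.6921 -0.0854  0.04  ] [ 0.7357 -0.2226  0.04  ] [ 0.609  -0.2572  0.04  ] [ 0.5684 -0.1226  0.04  ] [ 0.6513 -0.1719  0.04  ] [np.float64(0.14392827933961835), np.float64(0.1314028835035723), np.float64(0.14059685540794511), np.float64(0.1291793938711152)]
yaw 0.27898484000953033
```

```bash
cat >> h.py <<'E'
from scipy.spatial.transform import Rotation as Ro
def go(pos,yaw,p0=None,r0=None):
    s=robot.observe()
    p0=s["tool_pos"] if p0 is None else np.array(p0); r0=s["tool_rot"] if r0 is None else r0
    A=Ro.from_euler("xyz",r0); B=Ro.from_euler("xyz",[np.pi,0,yaw])
    print("shift cm",(A.inv().apply(np.array(pos)-p0)*100).round(2),"rot deg",np.degrees((A.inv()*B).as_rotvec()).round(2))
E
python3 - <<'E'
from h import *
go([.40,-.22,.245],.11); go([.518,.229,.16],.11)
E
```

```text
shift cm [ 30.24 -18.28   0.05] rot deg [-0.05  0.   13.4 ]
shift cm [ 56.48 -56.57   8.59] rot deg [-0.05  0.   13.4 ]
```

```bash
python3 -m crank '[[5,-3,0,0,0,3,1],[10,-6,0,0,0,6,1],[15,-9,0,0,0,9,1],[20,-12,0,0,0,12,1],[25,-15,0,0,0,13.4,1]]' 30
python3 - <<'E'
from h import *
go([.518,.229,.16],.11)
E
```

```text
time: 0.82
tool_pos: [0.3627, -0.2672, 0.2458]
tool_rot: [3.141, -0.0, 0.108]
contact_force: [0.4, -1.0, 0.3]
opening: 0.092
shift cm [ 20.81 -47.65   8.57] rot deg [ 0.02 -0.01 -0.09]
```

```bash
python3 -m crank '[[2.5,-5.5,0,0,0,0,1],[5,-11,0,0,0,0,1],[7.5,-16.5,0,0,0,0,1],[10,-22,0,0,0,0,1],[12.5,-27.5,0,0,0,0,1]]'
python3 - <<'E'
from h import *
go([.518,.229,.16],.11)
E
```

```text
time: 1.45
tool_pos: [0.4562, 0.0202, 0.2458]
tool_rot: [3.141, -0.0, 0.11]
contact_force: [0.9, -1.0, -0.2]
opening: 0.0915
shift cm [  8.43 -20.08   8.58] rot deg [ 0.02 -0.02 -0.01]
```

```bash
python3 -m crank '[[2,-5,2,0,0,0,1],[4,-10,4,0,0,0,1],[6,-15,6,0,0,0,1],[8.4,-20.1,8,0,0,0,1],[8.4,-20.1,8.6,0,0,0,1]]'
python3 - <<'E'
from h import *
import cv2
c=read_camera("wrist"); cv2.imwrite("pics/w1.png",c["frame"][:,:,::-1])
c=read_camera("top"); cv2.imwrite("pics/t1.png",cv2.resize(c["frame"][130:290,150:350,::-1],None,fx=4,fy=4))
s=robot.observe();print(s["tool_pos"],s["contact_force"])
E
```

```text
time: 2.08
tool_pos: [0.5169, 0.2304, 0.1575]
tool_rot: [-3.142, 0.002, 0.114]
contact_force: [-0.2, -1.4, -0.4]
opening: 0.0916
[0.51646618 0.22729885 0.1583636 ] [ 0.18713912 -0.20598027 -0.31078945]
```

View pics/w1.png

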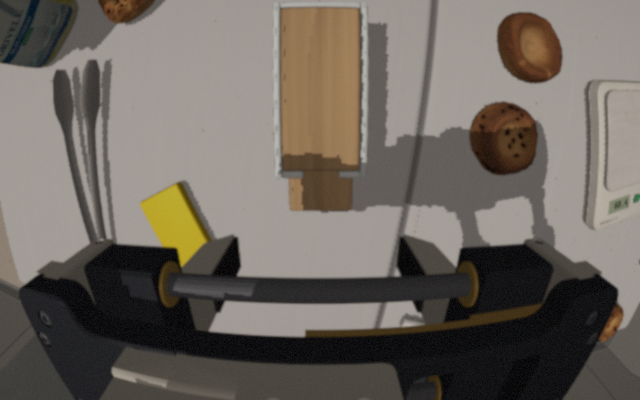

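View pics/t1.png

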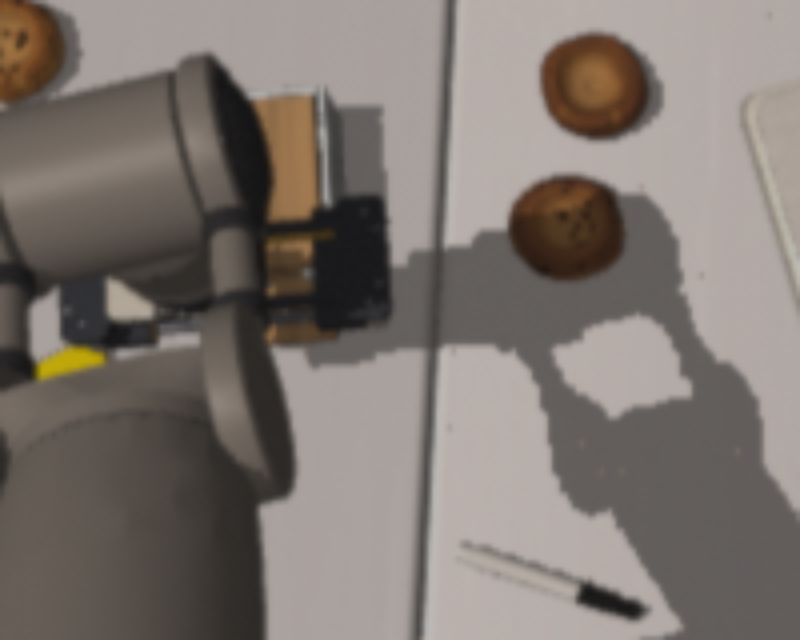

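The wrist view shows the board's front edge from (291,210) to (352,210), and the dispenser nearly in line with the image. I'll enlarge this crop and use the fisheye calibration to check its position.

Run:
```python
import cv2
t=cv2.imread("pics/w1.png")
cv2.imwrite("pics/w1c.png",cv2.resize(t[100:220,260:380],None,fx=5,fy=5,interpolation=cv2.INTER_CUBIC))
```

```text
(no output)
```

View pics/w1c.png

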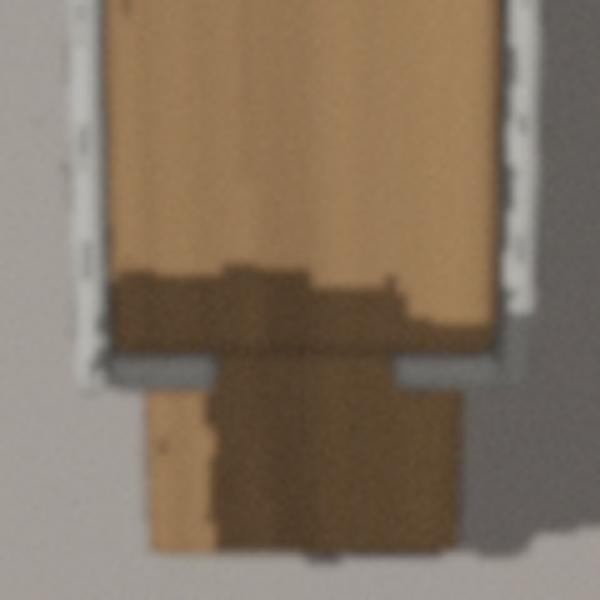

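```bash
cat >> h.py <<'E'
def fray(c,u,v,z):
    K,R,t=c["intrinsics"],c["R"],c["t"]
    x,y=u-K[0,2],v-K[1,2]; r=np.hypot(x,y); th=r/K[0,0]
    d=R.T@np.array([x/r*np.sin(th),y/r*np.sin(th),np.cos(th)]); o=-R.T@t
    return o+d*(z-o[2])/d[2]
E
python3 - <<'E'
from h import *
np.set_printoptions(precision=4,suppress=True)
c=read_camera("wrist"); g=lambda u,v,z:fray(c,(u+.5)/5-.5+260,(v+.5)/5-.5+100,z)
a,b=g(152,550,.036),g(460,550,.036);print("b0",a,b,(a+b)/2,np.linalg.norm(a-b),"yaw",np.arctan2(*(a-b)[[0,1]]))
a,b=g(78,387,.07),g(520,385,.07);print("lip",a,b,(a+b)/2,np.linalg.norm(a-b))
q=[fray(c,u,v,.078) for u,v in [(281,8),(358.5,8),(359,170),(281.5,170)]]
print("top",*q,np.mean(q,0)); d=q[0]+q[1]-q[2]-q[3];print(np.arctan2(d[1],d[0]),np.linalg.norm(d)/2)
s=robot.observe();print(s["tool_pos"],s["tool_rot"])
E
```

```text
b0 [0.5038 0.2525 0.036 ] [0.5099 0.1975 0.036 ] [0.5069 0.225  0.036 ] 0.05534218864880184 yaw -0.11122811788914579
lip [0.5405 0.264  0.07  ] [0.5483 0.1972 0.07  ] [0.5444 0.2306 0.07  ] 0.0672508858755521
top [0.6665 0.2716 0.078 ] [0.6727 0.2172 0.078 ] [0.5544 0.2027 0.078 ] [0.5481 0.2589 0.078 ] [0.6104 0.2376 0.078 ]
0.11489533355142746 0.11909917133707609
[0.5169 0.2267 0.1593] [3.1409 0.0014 0.11  ]
```

Run:
```python
from h import *
go([.518,.228,.043],.112)
```

```text
shift cm [ 0.14 -0.13 11.63] rot deg [ 0.04  0.08 -0.11]
```

```bash
python3 -m crank '[[0.1,-0.1,4,0,0,0,1],[0.1,-0.1,8,0,0,0,1],[0.1,-0.1,10.5,0,0,0,1],[0.1,-0.1,11.6,0,0,0,1],[0.1,-0.1,11.6,0,0,0,1]]' 30
python3 - <<'E'
from h import *
import cv2
s=robot.observe();print(s["tool_pos"],s["tool_rot"],s["contact_force"])
c=read_camera("wrist"); cv2.imwrite("pics/w2.png",c["frame"][:,:,::-1])
c=read_camera("side"); cv2.imwrite("pics/s2.png",cv2.resize(c["frame"][130:210,240:360,::-1],None,fx=6,fy=6))
go([.518,.228,.043],.112)
E
```

```text
time: 2.85
tool_pos: [0.5184, 0.2276, 0.0442]
tool_rot: [3.141, -0.0, 0.109]
contact_force: [0.5, -0.0, 0.6]
opening: 0.0924
[0.51844658 0.2276098  0.04415112] [ 3.14147296e+00 -1.54170829e-04  1.08814840e-01] [ 0.45020326 -0.04710614  0.63571305]
shift cm [-0.11  0.    0.2 ] rot deg [-0.01 -0.13 -0.15]
```

View pics/w2.png

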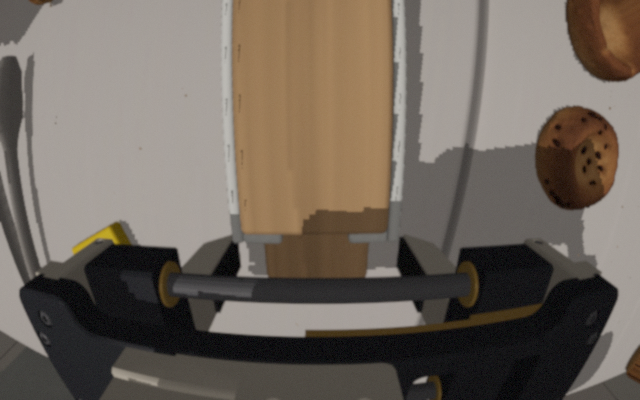

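View pics/s2.png

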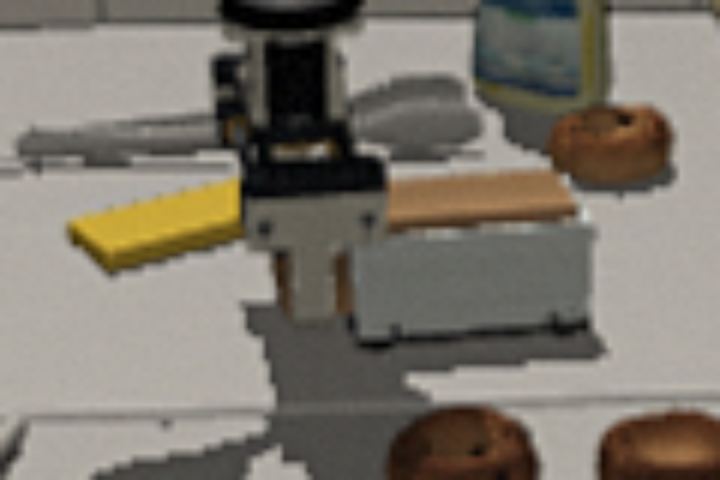

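The side view shows the finger at (313,290) beside the protruding end, with board visible on both sides of it. The body is clear of the dispenser, so I'll close the jaws.

```bash
python3 -m crank '[[0,0,0.1,0,0,0,0.6],[0,0,0.1,0,0,0,0.5],[0,0,0.1,0,0,0,0.45],[0,0,0.1,0,0,0,0.45],[0,0,0.1,0,0,0,0.45]]' 35; python3 -c "
from h import *
s=robot.observe();print(s['tool_pos'],s['tool_rot'],s['contact_force'],s['opening'])"
```

```text
time: 3.58
tool_pos: [0.5182, 0.2284, 0.0428]
tool_rot: [3.142, -0.0, 0.11]
contact_force: [-0.4, -0.4, 0.6]
opening: 0.0559
[0.51818558 0.22842396 0.04275383] [ 3.14157462e+00 -2.37102867e-05  1.09981487e-01] [-0.37919881 -0.41414851  0.58910996] 0.05591373964882508
```

```bash
python3 -m crank '[[-0.5,0,0,0,0,0,0.3],[-1.5,0,0,0,0,0,0.3],[-2.7,0,0,0,0,0,0.3],[-3.9,0,0,0,0,0,0.3],[-5,0,0,0,0,0,0.3]]' 35
python3 - <<'E'
from h import *
import cv2
c=read_camera("side"); cv2.imwrite("pics/s3.png",cv2.resize(c["frame"][130:210,240:360,::-1],None,fx=6,fy=6))
E
```

```text
time: 4.2
tool_pos: [0.4672, 0.2227, 0.0427]
tool_rot: [3.141, 0.001, 0.11]
contact_force: [0.6, 0.1, 0.5]
opening: 0.0554
```

View pics/s3.png

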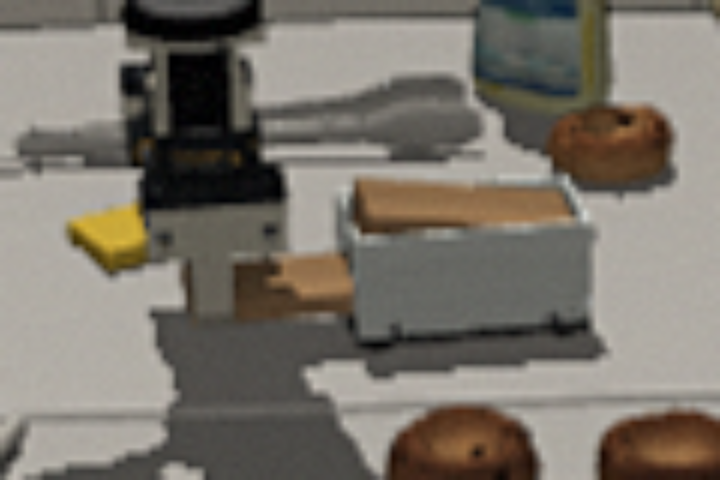

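The board is coming out cleanly and the stack has tipped back a little, as expected. I'll keep pulling.

```bash
python3 -m crank '[[-1,0,0,0,0,0,0.3],[-2.2,0,0,0,0,0,0.3],[-3.4,0,0,0,0,0,0.3],[-4.6,0,0,0,0,0,0.3],[-5.6,0,0,0,0,0,0.3]]' 35
python3 - <<'E'
from h import *
import cv2
c=read_camera("side"); cv2.imwrite("pics/s4.png",cv2.resize(c["frame"][130:210,240:360,::-1],None,fx=6,fy=6))
c=read_camera("wrist"); cv2.imwrite("pics/w4.png",c["frame"][:,:,::-1])
E
```

```text
time: 4.88
tool_pos: [0.4117, 0.2165, 0.0426]
tool_rot: [3.141, 0.001, 0.11]
contact_force: [-0.5, 1.4, -1.0]
opening: 0.0554
```

View pics/s4.png

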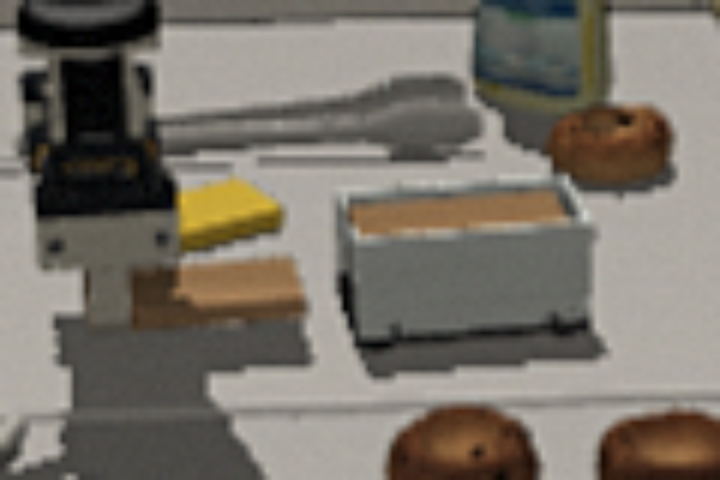

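View pics/w4.png

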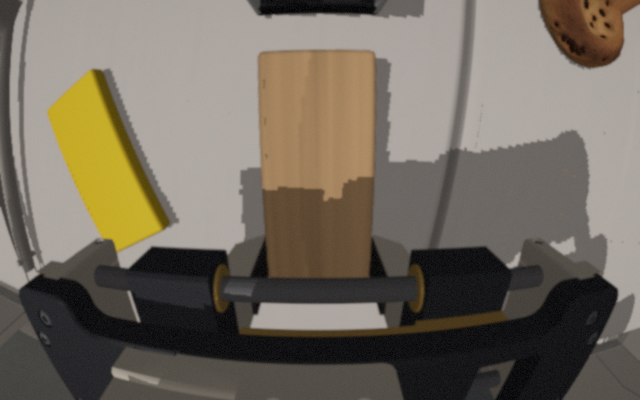

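```bash
python3 - <<'E'
from h import *
c=read_camera("wrist")
a,b=fray(c,260,53,.036),fray(c,375,53,.036); s=robot.observe(); m=(a+b)/2
print(a,b,np.linalg.norm(a-b),m-s["tool_pos"],np.linalg.norm((m-s["tool_pos"])[:2]))
go([.6042,-.1855,.14],.28)
E
python3 -m crank '[[0,0,-2,0,0,0,0.3],[0,0,-5,0,0,0,0.3],[0,0,-8,0,0,0,0.3],[0.5,3,-10,0,0,1,0.3],[2.5,8,-10,0,0,0,0.3]]' 35
python3 - <<'E'
from h import *
go([.6042,-.1855,.14],.28)
E
```

```text
[0.51445378 0.25649812 0.036     ] [0.52035197 0.20293472 0.036     ] 0.05388717227052638 [ 0.10501919  0.01301286 -0.00671932] 0.10582232610808627
shift cm [14.64 42.09 -9.72] rot deg [ 0.01  0.02 -9.73]
time: 5.65
tool_pos: [0.4476, 0.1402, 0.1445]
tool_rot: [-3.141, -0.004, 0.113]
contact_force: [1.3, -0.9, -1.6]
opening: 0.0557
shift cm [11.88 34.13  0.49] rot deg [ 0.   -0.24 -9.56]
```

```bash
python3 -m crank '[[2,5.5,0,0,0,-2,0.3],[4,11,0,0,0,-4,0.3],[6,16.5,0,0,0,-6,0.3],[8,22,0,0,0,-8,0.3],[9.5,27.5,0,0,0,-9.6,0.3]]' 35
python3 - <<'E'
from h import *
go([.605,-.185,.13],.28)
E
```

```text
time: 6.28
tool_pos: [0.5722, -0.1251, 0.1427]
tool_rot: [3.141, -0.001, 0.278]
contact_force: [-0.6, 1.1, -0.8]
opening: 0.0553
shift cm [1.51 6.66 1.28] rot deg [ 0.03 -0.04 -0.1 ]
```

```bash
python3 -m crank '[[0.5,3,0.5,0,0,0,0.3],[1.1,5.5,1.2,0,0,0,0.3],[1.5,6.5,1.2,0,0,0,0.3],[1.5,6.5,1.2,0,0,0,0.3]]' 35
python3 - <<'E'
from h import *
import cv2
s=robot.observe(); print(s["tool_pos"],s["tool_rot"])
c=read_camera("wrist"); cv2.imwrite("pics/w5.png",c["frame"][:,:,::-1])
c=read_camera("side"); cv2.imwrite("pics/s5.png",cv2.resize(c["frame"][180:290,270:400,::-1],None,fx=5,fy=5))
E
```

```text
time: 6.78
tool_pos: [0.6035, -0.1815, 0.1306]
tool_rot: [-3.142, -0.0, 0.277]
contact_force: [-0.7, -0.4, -0.3]
opening: 0.0558
[ 0.60350326 -0.18145449  0.13062529] [-3.14151824e+00 -2.30092020e-05  2.77049118e-01]
```

View pics/w5.png

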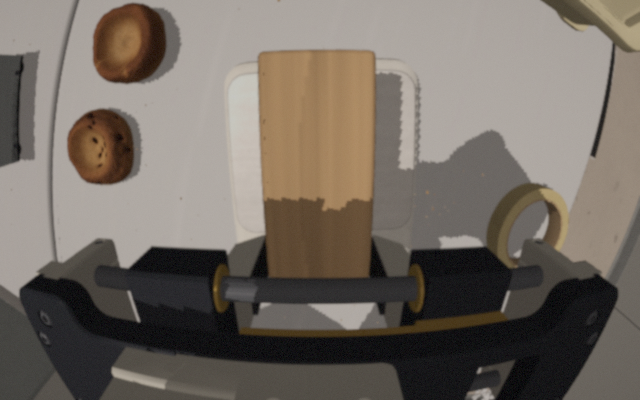

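View pics/s5.png

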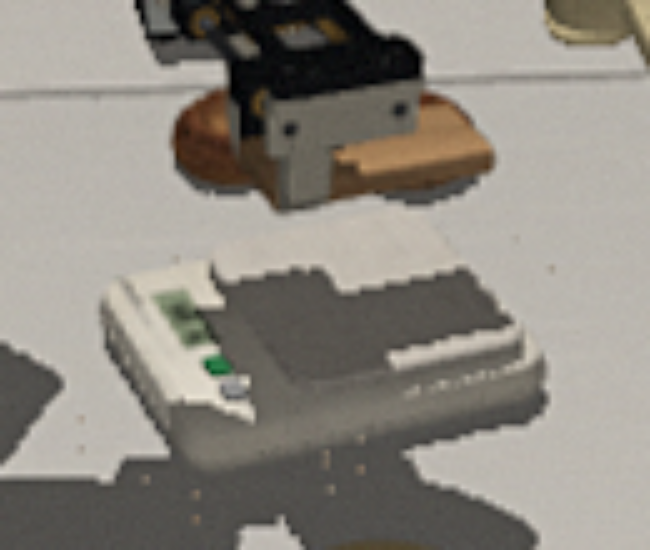

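Run:
```python
import cv2
t=cv2.imread("pics/w5.png")
cv2.imwrite("pics/w5c.png",cv2.resize(t[45:245,215:430],None,fx=3.5,fy=3,interpolation=cv2.INTER_CUBIC))
```

```text
(no output)
```

View pics/w5c.png

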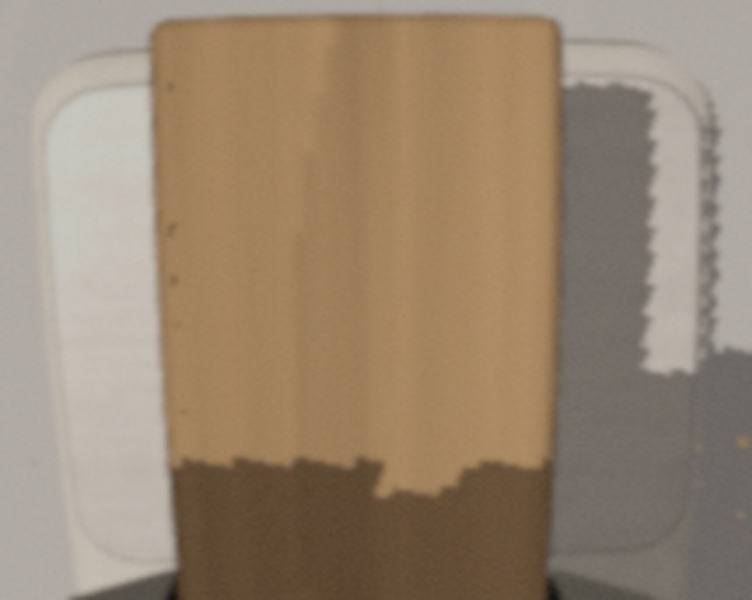

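Run:
```python
from h import *
np.set_printoptions(precision=4,suppress=True)
c=read_camera("wrist"); s=robot.observe(); A=Ro.from_euler("xyz",s["tool_rot"])
print(s["tool_pos"],s["tool_rot"])
g=lambda u,v,z:A.inv().apply(fray(c,(u+.5)/3.5-.5+215,(v+.5)/3-.5+45,z)-s["tool_pos"])[:2]
for n,p in dict(L=[(48,160),(72,500)],R=[(700,150),(685,500)],F=[(120,88),(630,76)],N=[(140,562),(630,553)]).items(): print(n,[g(*q,.04) for q in p])
zt=s["tool_pos"][2]-.043+.036
print("board far",g(160,22,zt),g(555,20,zt),"edges",g(175,460,zt),g(550,460,zt))
```

```text
[ 0.6031 -0.1803  0.131 ] [-3.1414  0.0001  0.2784]
L [array([ 0.0897, -0.0687]), array([-0.0003, -0.0682])]
R [array([0.0926, 0.0719]), array([-0.0003,  0.074 ])]
F [array([ 0.1071, -0.0524]), array([0.1105, 0.0559])]
N [array([-0.0182, -0.0532]), array([-0.0156,  0.0619])]
board far [ 0.1077 -0.0281] [0.1079 0.0249] edges [ 0.0359 -0.0278] [0.0359 0.0259]
```

```bash
python3 -m crank '[[-0.1,0.5,2.5,0,0,-1.4,0.3],[-0.1,0.5,5,0,0,-1.4,0.3],[-0.1,0.5,6,0,0,-1.4,0.3],[-0.1,0.5,6.4,0,0,-1.4,0.3],[-0.1,0.5,6.4,0,0,-1.4,0.3]]' 35
python3 - <<'E'
from h import *
import cv2
s=robot.observe(); print(s["tool_pos"],s["tool_rot"],s["contact_force"])
c=read_camera("wrist"); cv2.imwrite("pics/w6.png",c["frame"][:,:,::-1])
c=read_camera("side"); cv2.imwrite("pics/s6.png",cv2.resize(c["frame"][200:290,270:400,::-1],None,fx=6,fy=6))
E
```

```text
time: 7.55
tool_pos: [0.6041, -0.1863, 0.0674]
tool_rot: [3.141, -0.001, 0.302]
contact_force: [0.0, 0.4, -0.2]
opening: 0.0556
[ 0.60405506 -0.18634955  0.06737801] [ 3.14086038e+00 -7.02821044e-04  3.02271140e-01] [ 0.04785098  0.37986523 -0.20313077]
```

View pics/w6.png

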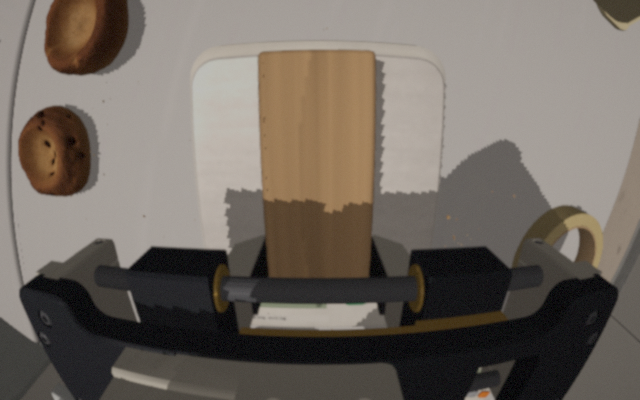

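View pics/s6.png

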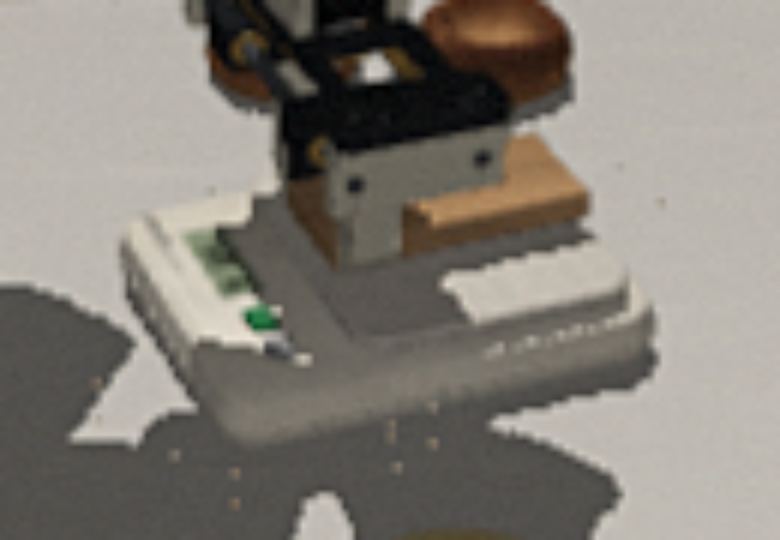

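The board is centred: it spans 260–375 and the platform 194–444. I'll lower the last few mm slowly.

```bash
python3 -m crank '[[0,0,0.2,0,0,0,0.3],[0,0,0.4,0,0,0,0.3],[0,0,0.5,0,0,0,0.3],[0,0,0.55,0,0,0,0.3],[0,0,0.55,0,0,0,0.3]]' 35
```

```text
time: 8.28
tool_pos: [0.6037, -0.1865, 0.0612]
tool_rot: [3.142, 0.0, 0.302]
contact_force: [0.7, -0.9, -0.8]
opening: 0.0559
```

```bash
python3 -m crank '[[0,0,0.05,0,0,0,0.3],[0,0,0.1,0,0,0,0.3],[0,0,0.1,0,0,0,0.3]]' 35
```

```text
time: 8.65
tool_pos: [0.6038, -0.1865, 0.0603]
tool_rot: [3.141, -0.0, 0.302]
contact_force: [-0.2, -0.8, -0.8]
opening: 0.0556
```

Run:
```python
from h import *
import cv2
for i in range(3):
    c=read_camera("side"); s=robot.observe(); print(s["tool_pos"],s["contact_force"],s["torque"])
cv2.imwrite("pics/s7.png",cv2.resize(c["frame"][205:275,300:390,::-1],None,fx=8,fy=8,interpolation=cv2.INTER_CUBIC))
```

```text
[ 0.60370487 -0.18647439  0.06026277] [-0.06134327  0.79406652  0.82985078] [ 0.01700303  0.01386723 -0.01941046]
[ 0.60372423 -0.18647622  0.06027976] [-0.3702806  -0.27341461  0.02775893] [-0.01768964  0.09548615  0.01173612]
[ 0.60373228 -0.18650167  0.0602614 ] [-0.61561692 -0.08103621 -0.40854604] [0.00820024 0.03828475 0.06749891]
```

View pics/s7.png

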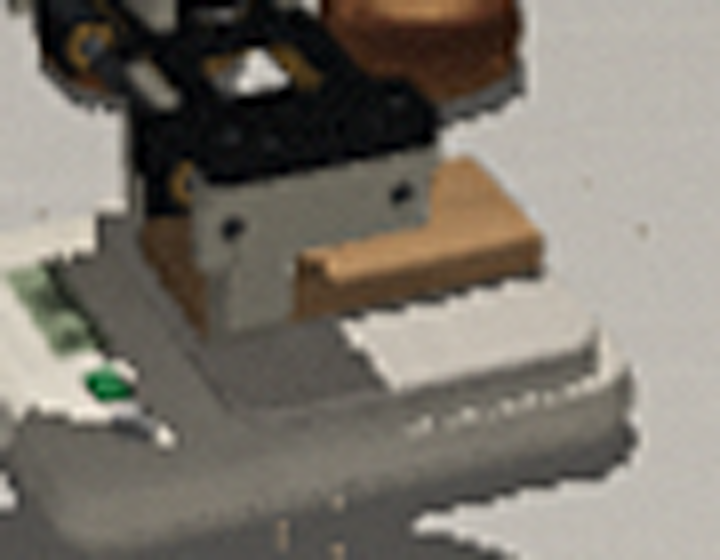

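```bash
python3 -m crank '[[0,0,0.05,0,0,0,0.3],[0,0,0.05,0,0,0,0.3]]' 35; python3 -c "
from h import *
s=robot.observe();print(s['contact_force'],s['torque'])"; python3 -m crank '[[0,0,0.05,0,0,0,0.3],[0,0,0.05,0,0,0,0.3]]' 35; python3 -c "
from h import *
s=robot.observe();print(s['contact_force'],s['torque'])"
```

```text
time: 9.05
tool_pos: [0.6037, -0.1865, 0.0603]
tool_rot: [3.141, -0.0, 0.302]
contact_force: [-1.2, 1.1, 5.5]
opening: 0.0557
[-1.17390302  1.14094206  5.52147932] [0.13905326 0.40922647 0.08625597]
time: 9.3
tool_pos: [0.6037, -0.1865, 0.0603]
tool_rot: [3.141, -0.0, 0.302]
contact_force: [-2.8, 1.4, 9.7]
opening: 0.0561
[-2.78897508  1.38011672  9.66051725] [0.2880013  0.60864826 0.06034609]
```

The force has risen to about 10 N, so the board is resting on the platform. I'll ease off the pressure and open the jaws.

```bash
python3 -m crank '[[0,0,-0.08,0,0,0,0.3],[0,0,-0.08,0,0,0,0.3]]' 10;  python3 -m crank '[[0,0,0,0,0,0,0.65],[0,0,0,0,0,0,0.75],[0,0,0,0,0,0,0.85],[0,0,0,0,0,0,0.85]]'
```

```text
time: 9.55
tool_pos: [0.6038, -0.1865, 0.0602]
tool_rot: [3.141, -0.0, 0.302]
contact_force: [-1.1, 0.9, 4.0]
opening: 0.0558
time: 10.05
tool_pos: [0.6037, -0.1865, 0.0599]
tool_rot: [-3.142, 0.0, 0.302]
contact_force: [-0.8, -0.5, -0.1]
opening: 0.0775
```

```bash
python3 -m crank '[[0,0,-1,0,0,0,0.9],[0,0,-4,0,0,0,1],[0,0,-9,0,0,0,1],[-3,0,-13,0,0,0,1],[-8,0,-16,0,0,0,1]]'; python3 -m crank '[[-4,3,0,0,0,0,1],[-8,8,0,0,0,0,1],[-12,13,0,0,0,0,1],[-14,18,0,0,0,0,1],[-14,18,0,0,0,0,1]]';python3 - <<'E'
from h import *
import cv2
c=read_camera("top"); cv2.imwrite("pics/t8.png",c["frame"][:,:,::-1])
cv2.imwrite("pics/t8c.png",cv2.resize(c["frame"][135:225,325:415,::-1],None,fx=6,fy=6,interpolation=cv2.INTER_CUBIC))
c=read_camera("side"); cv2.imwrite("pics/s8.png",c["frame"][:,:,::-1])
E
```

```text
time: 10.68
tool_pos: [0.5276, -0.2104, 0.2226]
tool_rot: [3.139, -0.003, 0.304]
contact_force: [-0.9, -0.9, 1.0]
opening: 0.0919
time: 11.3
tool_pos: [0.4458, -0.4275, 0.2202]
tool_rot: [3.14, 0.0, 0.297]
contact_force: [0.4, 0.1, 0.2]
opening: 0.0917
```

View pics/t8.png

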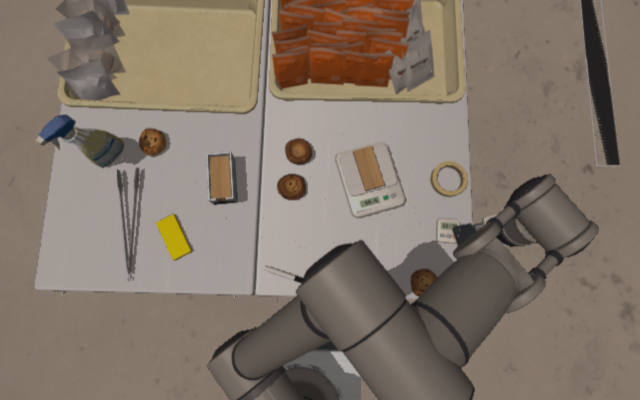

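View pics/t8c.png

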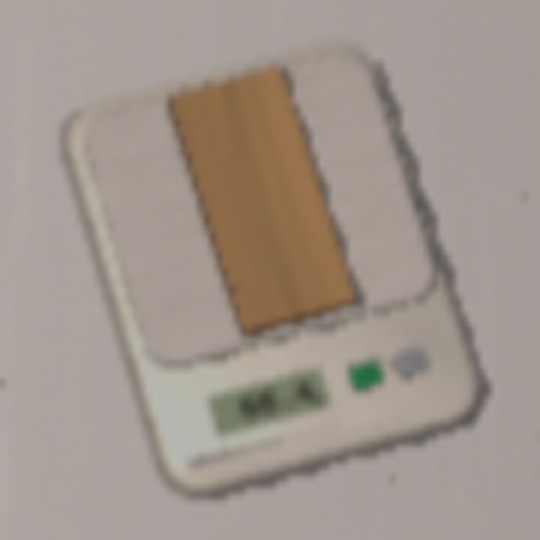

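View pics/s8.png

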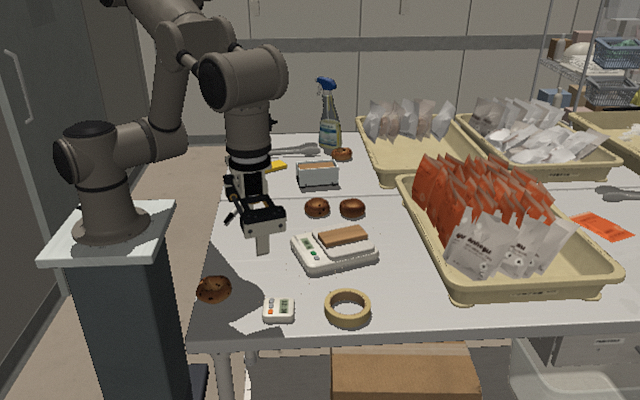

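Run:
```python
from h import *
import cv2
c=read_camera("top")
w=[ray(c,(u+.5)/6-.5+325,(v+.5)/6-.5+135,.054) for u,v in [(170,100),(285,65),(358,300),(245,332)]]
print(np.mean(w,0),[np.linalg.norm(w[i]-w[(i+1)%4]).round(4) for i in range(4)])
d=read_camera("side")["frame"]
a=cv2.resize(c["frame"][145:210,195:250,::-1],(380,450),interpolation=cv2.INTER_CUBIC)
b=cv2.resize(d[155:192,290:345,::-1],(400,450),interpolation=cv2.INTER_CUBIC)
cv2.imwrite("pics/e.png",np.hstack([a,b])); print(robot.observe()["qvel"])
```

```text
[ 0.64904894 -0.17158317  0.054     ] [np.float64(0.0574), np.float64(0.118), np.float64(0.055), np.float64(0.1165)]
[ 1.29029173e-02 -3.04304277e-03  4.73510450e-06 -2.77508524e-03
 -1.90755606e-03 -6.68478159e-04]
```

View pics/e.png

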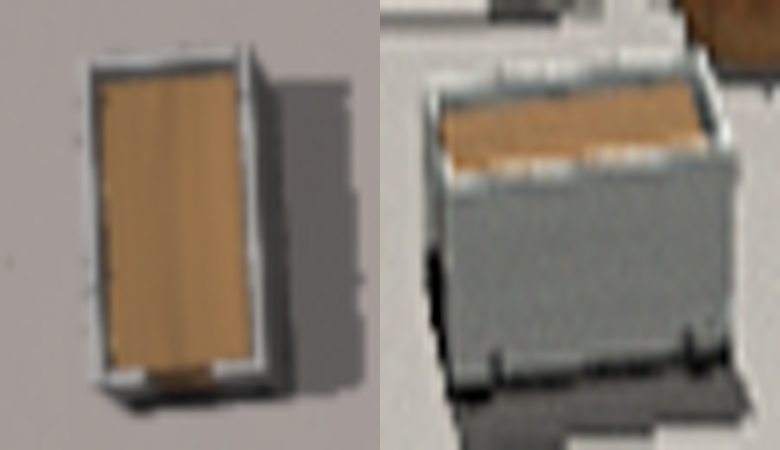

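```bash
python3 -c "
from cell import robot
print(robot.hand_in())"
```

```text
the job is handed in; nothing more can be done
None
```

I drew the bottom board straight out through the front slot, laid it flat on the middle of the scale's platform, let go and backed the arm away. I handed the job in at about 11.5 s on the robot's clock, well inside the 43 s limit.

- **Board position:** from the top camera, the board's centre is at (0.649, -0.172) and the platform's is at (0.651, -0.172), about 2 mm apart. The board is roughly parallel to the scale.
- **Set down:** the board was lowered until it touched, and the force reached about 10 N. I eased that to 4 N before opening the jaws.
- **Dispenser:** the upper boards have dropped down and the top one lies level inside the chute. The chute hides the boards below it, so I could not count them.
- **Other things:** I saw no shift of the scale, cakes or timer between the first and last top views. For the timer, the arm partly covered it in the last view.

No check failed. The only disagreement was the scale's turn, measured as 0.28 rad from the top camera and about 0.30 rad from the wrist camera. I used 0.30.

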